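# Seat the keyed vial carrier in the sample station

## Robot

A 7-joint arm with a two-finger parallel gripper is mounted at the origin on a cart in front of the work surface, level with it; the furniture and walls round the work are solid. World frame = base frame: x ahead of the robot, y to its left, z up, the work surface at z = 0. Lengths are in m, angles in rad, forces in N, time in s.
With the tool pointing down it reaches from about 0.425 to 0.825 m from the base axis. Payload 3.6 kg.
Tool frame: the origin (TCP) lies where the fingers leave the gripper's body, on its centre line; the fingertips stand 73 mm ahead of it and the grasp point (between the pads) lies 54 mm ahead of it; x points along the fingers, y is the direction in which the jaws open and shut, and the axes are right-handed (so a half turn about x gives the same grasp; the last joint's range is limited). The gripper opens to 85 mm and grips with 20 to 120 N. Pads are 22 mm wide; open, the fingers measure 114 mm over their backs; the gripper's body (76 mm by 85 mm) begins 54 mm behind the grasp point. The pads swing forward as they close: fully open they stand 13 mm farther back than shut.
Start: joints at [-1.22, 0.615, -0.013, 1.423, 0.008, 1.103, -0.04], TCP at [0.239, 0.604, 0.304] pointing down, gripper open.
Joint ranges: [-3.12, 3.12], [-0.3, 2.06], [-1.34, 1.32], [0.26, 2.42], [-1.36, 4.5], [0.01, 1.98], [-2.84, 2.84]. Speed limits (rad/s): [2.79, 2.79, 3.14, 3.14, 3.14, 3.14, 3.14].

## Interface

Orientations are given as a unit quaternion [x, y, z, w].
In Python, from station import arm, snapshot, camera_info, ticket gives the robot as it stands. Calls block until the motion is done:
- arm.movep(position, orientation): joint-space move of the TCP to a pose.
- arm.line_to(position, velocity=0.15, ori=None): straight line of the TCP; ori=None keeps the orientation; velocity is the mean speed in m/s.
- arm.move_j(angles): joint-space move.
- arm.move_gripper(opening, effort=None): opening from 0.0 (shut) to 1.0 (fully open); effort is the grip in N (None keeps the last); returns when the fingers have stopped.
- arm.pause(seconds).
- arm.ik(position, orientation): joint angles nearest the present ones, or None.
- snapshot(name): name is "side" or "top" or "wrist"; returns the picture (400x640x3 uint8, blue, green, red); there is no depth.
- camera_info(name): a dict with "fx", "fy", "cx", "cy" (pixels), "R" (3x3) and "t" (3): a world point X has camera coordinates R X + t; the wrist camera has in their place "T_tool_cam" (4x4, takes a point from camera to tool coordinates, whose origin is the TCP and whose axes are the tool frame's). Camera axes: x right, y down, z forward; pixel columns grow to the right and rows downward; lengths in m; the calibration is good to about 2 mm. A picture is of the moment at which its call begins: read the wrist's pose just before it. camera_info takes no time and is no camera call.
A pose or a line that the arm cannot do raises arm.MotionError and nothing moves.
- ticket.finish_job(): hands the job in, once; it reports no verdict.
Readings, each from a call of its own:
- arm.read_time(): time.
- arm.read_joint_positions(): joint angles.
- arm.read_dq(): joint speeds.
- arm.read_effort(): joint torques, N m.
- arm.read_tool_pos(): TCP position.
- arm.read_eef_rot(): TCP orientation.
- arm.read_ft_force(): force on the tool from outside, world axes, zero at the start.
- arm.read_wrist_torque(): the same for the moment, N m.
- arm.read_opening(): opening from 0.0 (shut) to 1.0 (fully open).
Only numpy, scipy, OpenCV 4.12 (cv2) and the standard library are available. Lean on these libraries where they do the work, as an engineer would, in place of code of your own. Each camera call takes 0.05 s, during which the arm holds its last target.

## Task

Put the vial carrier that has a flat side into the nest of the sample station: pick it up by its handle, turn it so that its flat matches the flat of the nest, and keep hold of it until it is down in the nest. Leave it sitting level and fully home, released, and do not disturb the fully round carrier.

Things in the scene. Friction and masses are not known exactly. Their poses are not given: they have to be found in the camera images.
- keyed_carrier: The carrier to seat: loose aluminium D-shaped block (0.15-0.3 kg): disc 64 mm across, 30 mm high, one flat 16 mm from the centre facing its -x, 7 empty vial bores on top. Central upright plate handle, 14 mm thick along x, 30 mm wide along y (parallel to the flat), its top 75 mm above the underside. Origin: underside, on the disc's axis; z up. Starts upright on the worktop.
- round_carrier: The wrong carrier, to be left alone: loose, same metal, handle, 30 mm height and 64 mm diameter, but fully round, with no flat and 9 bores; it does not fit the nest. Origin: centre of the underside; z up, handle plate 14 mm thick along x, 30 mm wide along y, top at 75 mm. A tall machine stands right of both carriers (y < -0.4 m).
- station: Fixed white box 160x124 mm, 35 mm high, with a grey collar 108 mm across, top at 60 mm, round the D nest: 74 mm across, flat 21 mm from its axis on the -x side; mouth flares 6 mm more over the top 9 mm; floor at 35 mm. Panel behind, 46 mm high. Origin: nest axis at worktop height; z up. Seated carrier: parallel axes, origin 35 mm above. A 0.4 m tall computer stands left of it (x > 0.45, y > 0.05).
Things that resemble listed ones, but are neither listed nor needed, are in the scene too. Leave any orange look-alike of the keyed_carrier alone.

How it is judged:
On the way, in this order (a step that is already met when the one before it is completed fails the run):
1. the keyed carrier is lifted clear of the worktop in the gripper (height (world z) of keyed_carrier above 0.03 m and contact force between the fingers and keyed_carrier above 0.5 N), for 0.1 s.
2. it is lowered into the nest in the gripper, to 15 mm or less above the nest's floor (horizontal distance between keyed_carrier and station below 0.012 m and z of keyed_carrier in the frame of station below 0.05 m and contact force between the fingers and keyed_carrier above 0.5 N), for 0.05 s.
At the end, for the whole second after the job is handed in: The keyed carrier is released, at rest and level (4 degrees) in the nest: within 12 mm of the nest's axis and 4 mm of the seated height (35 mm above the station's origin), flats parallel within 20 degrees; the round carrier is within 30 mm of where it stood (horizontal distance between keyed_carrier and station below 0.012 m and z of keyed_carrier in the frame of station between 0.031 and 0.039 m and angle between the x axis of keyed_carrier and the x axis of station, either way round below 0.35 rad and angle between keyed_carrier's own z axis and vertical below 0.07 rad and linear speed of keyed_carrier below 0.02 m/s and distance of round_carrier from where it was at the start of the episode below 0.03 m); the robot touches nothing.
It fails at once if the round carrier is moved more than 30 mm (distance of round_carrier from where it was at the start of the episode above 0.03 m).
It also fails if it takes over 45 s, if anything falls off the work surface, if the arm or the gripper's body presses on something with over 40 N, if the wrist force passes 120 N, or if a joint passes its speed limit or range.

## Working session

There is one attempt and no reset: what is moved stays moved. The work goes in short steps, each a Python script; the robot and the scene stay as the last script left them, time stands still between calls to the robot, and variables do not carry over. Pictures are saved under pics/ and viewed, and the job is handed in when it is done.

```bash
mkdir -p pics; ls; python3 - <<'E'
from station import arm,snapshot,camera_info
import cv2
for n in ["side","top","wrist"]:
    cv2.imwrite(f"pics/{n}0.png",snapshot(n))
    print(n,camera_info(n))
print(arm.read_time(),arm.read_tool_pos(),arm.read_eef_rot())
E
```

```text
pics
side {'fx': 508.9978530691313, 'fy': 508.9978530691313, 'cx': 325.13237711775867, 'cy': 196.81205193404938, 'R': array([[-0.85084894, -0.52524035, -0.01336625],
       [-0.23793903,  0.40787493, -0.88148911],
       [ 0.46844541, -0.74683372, -0.47201514]]), 't': array([0.35596234, 0.23117413, 0.55583401])}
top {'fx': 466.0460211823749, 'fy': 466.0460211823749, 'cx': 310.5850645282249, 'cy': 199.1627950481219, 'R': array([[ 0.11104905, -0.9938111 ,  0.00275661],
       [-0.97380542, -0.10936656, -0.19935387],
       [ 0.19842157,  0.01945366, -0.97992369]]), 't': array([-0.1878273 ,  0.47669468,  0.8066558 ])}
wrist {'fx': 302.45868505749905, 'fy': 302.45868505749905, 'cx': 322.82000100054586, 'cy': 200.1574931645788, 'T_tool_cam': array([[ 2.32543387e-04, -3.06388447e-01,  9.51906542e-01,
        -7.03980740e-02],
       [ 9.99999806e-01,  6.21739607e-04, -4.41739891e-05,
         7.55715244e-05],
       [-5.78303600e-04,  9.51906368e-01,  3.06388532e-01,
        -7.86439713e-02],
       [ 0.00000000e+00,  0.00000000e+00,  0.00000000e+00,
         1.00000000e+00]])}
0.15 [0.23901376 0.60399026 0.30299852] [ 0.13175197  0.69472653 -0.13312914  0.69445885]
```

View pics/side0.png

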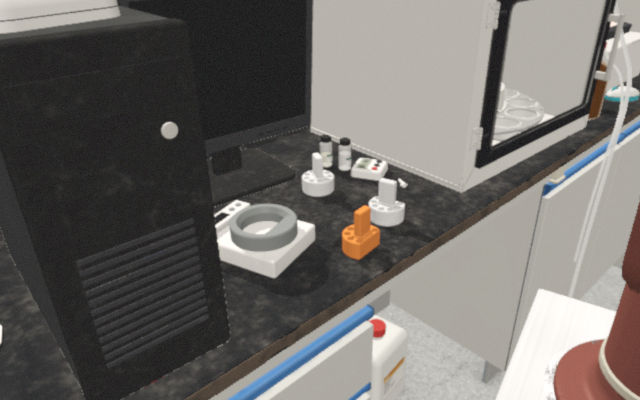

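View pics/top0.png

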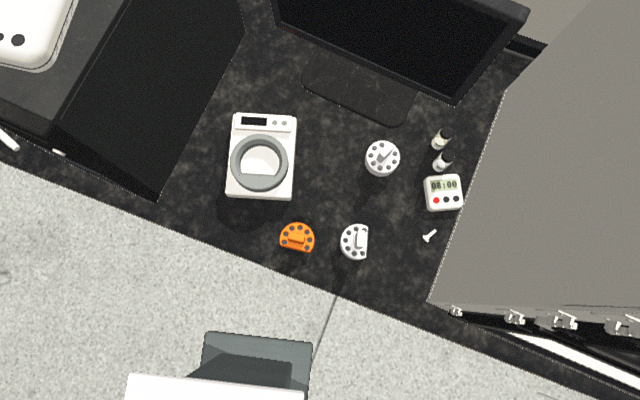

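View pics/wrist0.png

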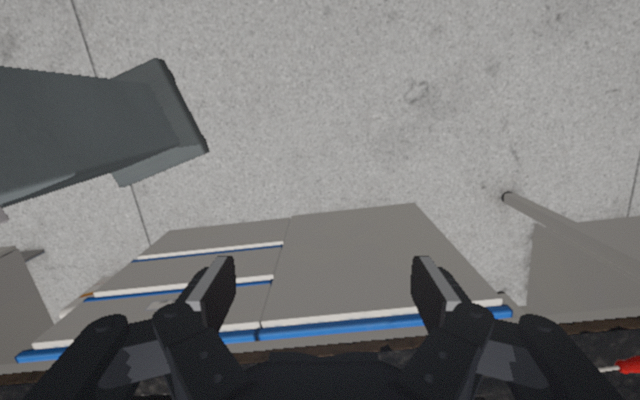

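In the top view there are three candidates: an orange D at (297,237), a decoy; a white/aluminium block at (355,242) with a flat on its right; and a round one at (382,158). I choose (355,242) and will check it in an enlarged crop, with the nest as well.

```bash
python3 - <<'E'
import cv2,numpy as np
t=cv2.imread("pics/top0.png")
a=cv2.resize(t[212:272,325:400],None,fx=8,fy=8,interpolation=cv2.INTER_CUBIC)
b=cv2.resize(t[105:210,215:310],None,fx=5.5,fy=5.5,interpolation=cv2.INTER_CUBIC)
cv2.imwrite("pics/ca.png",a);cv2.imwrite("pics/cb.png",b)
s=cv2.imread("pics/side0.png")
cv2.imwrite("pics/cs.png",cv2.resize(s[145:275,200:420],None,fx=3.6,fy=3.6,interpolation=cv2.INTER_CUBIC))
E
```

```text
(no output)
```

View pics/ca.png

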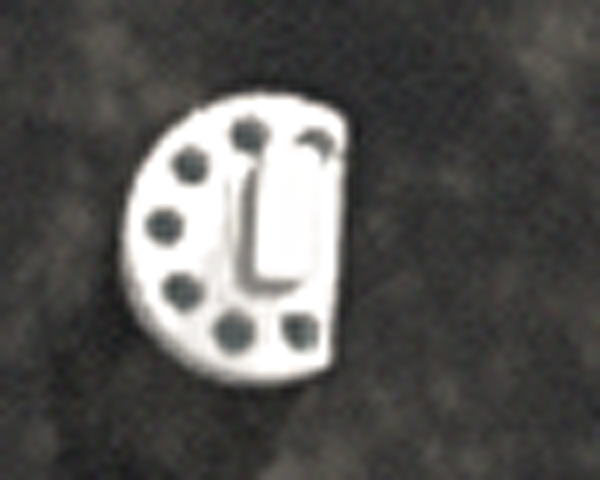

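View pics/cb.png

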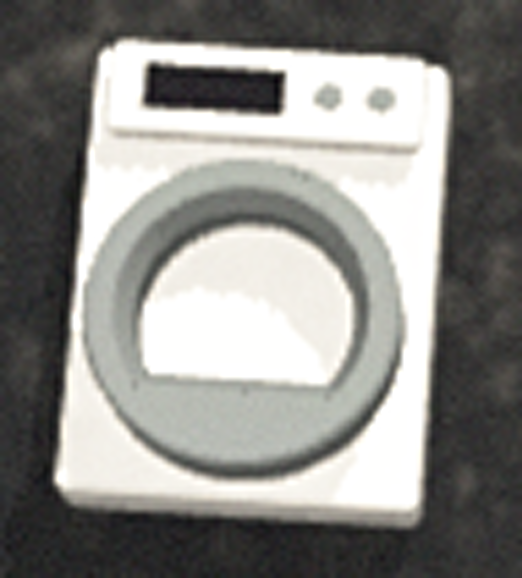

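View pics/cs.png

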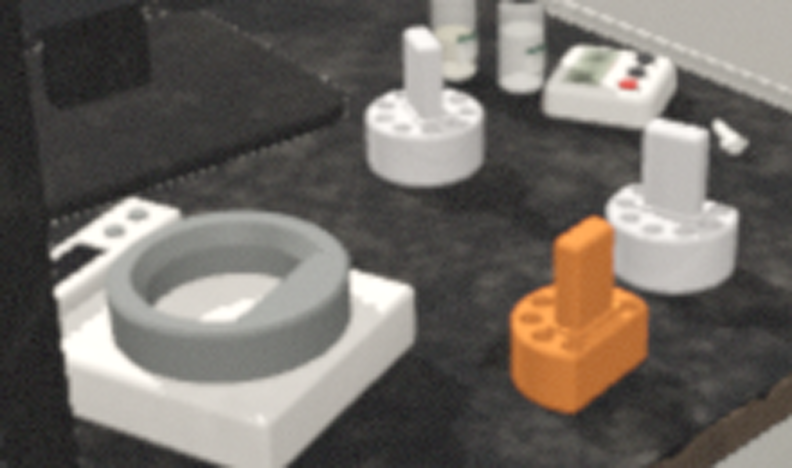

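The chosen block has 7 bores and one flat, on its right in the crop. That makes it the keyed carrier; the far one is fully round. Now I localise both.

```bash
cat > h.py <<'E'
import numpy as np, cv2
from scipy.optimize import least_squares
from station import camera_info
def ray(n,uv,z):
    c=camera_info(n);uv=np.atleast_2d(uv).astype(float)
    d=np.c_[(uv[:,0]-c['cx'])/c['fx'],(uv[:,1]-c['cy'])/c['fy'],np.ones(len(uv))]@c['R']
    C=-c['R'].T@c['t']
    return (C+d*((z-C[2])/d[:,2])[:,None])[:,:2]
def proj(n,X):
    c=camera_info(n);p=np.atleast_2d(X)@c['R'].T+c['t']
    return np.c_[p[:,0]/p[:,2]*c['fx']+c['cx'],p[:,1]/p[:,2]*c['fy']+c['cy']]
def crop(uv,x0,y0,s): return (np.array(uv,float)+.5)/s-.5+[x0,y0]
def circ(P):
    r=least_squares(lambda q:np.hypot(*(P-q[:2]).T)-q[2],[*P.mean(0),.03]);return r.x,np.abs(r.fun).max()
def yaw(P): d=P[1]-P[0];return np.degrees(np.arctan2(d[1],d[0]))
E
python3 - <<'E'
from h import *
A=lambda p,z:ray('top',crop(p,325,212,8),z)
B=lambda p,z:ray('top',crop(p,215,105,5.5),z)
print('bores',circ(A([(250,132),(190,165),(165,227),(183,292),(234,332),(300,330)],.03)))
print('rim',circ(A([(123,225),(150,142),(195,106),(265,91),(133,285)],.03)))
F=A([(347,120),(332,362)],.03);print('flat',F,yaw(F))
H=A([(250,160),(243,265)],.045);print('handle edge',yaw(H))
print('collar',circ(B([(85,310),(128,205),(245,160),(360,205),(403,310)],.06)))
G=B([(147,377),(325,385)],.053);print('nestflat',G,yaw(G))
for z,p in((.035,[(60,490),(420,513)]),(.046,[(112,40),(415,62)]),(.046,[(110,132),(415,150)]),(.035,[(60,485),(100,60)]),(.035,[(420,513),(447,75)])):print('box',yaw(B(p,z)))
c=circ(ray('top',[(382,158)],.03)) if 0 else ray('top',[(382,158)],.03);print('round',c)
E
```

```text
bores (array([ 0.43039994, -0.22844253,  0.02359457]), np.float64(0.0003619730657727707))
rim (array([ 0.43124771, -0.22721286,  0.03223652]), np.float64(0.0003408637673179421))
flat [[ 0.45871139 -0.24458491]
 [ 0.40272937 -0.24601078]] -178.5409791798399
handle edge -178.5178856470574
collar (array([ 0.55285919, -0.03126253,  0.05327111]), np.float64(0.0007796657480633948))
nestflat [[ 0.52810266 -0.00130206]
 [ 0.53202641 -0.06095071]] -86.23645026505926
box -87.32249628586689
box -87.9563406441991
box -87.11684557354735
box 3.1965785925139016
box 3.4009668334202696
round [[ 0.59327315 -0.25983812]]
```

```bash
cat >> h.py <<'E'
from scipy.spatial.transform import Rotation as Ro
def quat(a):  # tool down, tool y at heading a (deg)
    a=np.radians(a);x=np.array([0,0,-1.]);y=np.array([np.cos(a),np.sin(a),0])
    return Ro.from_matrix(np.c_[x,y,np.cross(x,y)]).as_quat()
def down(a): return quat(a)
E
python3 - <<'E'
from h import *
from station import arm
R=Ro.from_quat(arm.read_eef_rot()).as_matrix();print(R.round(2))
for a in (271.5,91.5):
  for z in (.5,.112): print('pick',a,z,arm.ik([.431,-.228,z],down(a)))
for a in (183.2,3.2):
  for z in (.4,.3,.147): print('place',a,z,arm.ik([.553,-.031,z],down(a)))
for z in (.55,.5,.45): print('up',z,arm.ik([.239,.604,z],arm.read_eef_rot()))
E
```

```text
[[-0.    0.37  0.93]
 [-0.    0.93 -0.37]
 [-1.   -0.   -0.  ]]
pick 271.5 0.5 [-0.37347159  0.40565833  1.26227709  1.53205887 -0.38691116  1.48654456
 -0.64687833]
pick 271.5 0.112 [ 0.28424281  0.68103593  0.23666653  2.07443696 -0.36607652  0.4250784
 -0.73914121]
pick 91.5 0.5 [-0.25236239  0.31252217  0.98978258  1.52971808 -0.26218479  1.44089528
  2.34614653]
pick 91.5 0.112 [ 0.52246328  0.67022397 -0.12023917  2.06710968  0.18621958  0.41417055
  1.85424213]
place 183.2 0.4 [-0.63719135  0.58261107  1.13642071  1.57132456 -0.53880298  1.33667122
 -2.52144977]
place 183.2 0.3 [-0.62635461  0.70693244  1.13482239  1.73163312 -0.69465425  1.16743905
 -2.37493512]
place 183.2 0.147 [ 0.31827255  0.71640684 -0.47810637  1.85679063  0.49547706  0.68862276
  2.74783072]
place 3.2 0.4 [-0.3065557   0.41145577  0.49168481  1.56223854 -0.20252841  1.21886675
  0.27626716]
place 3.2 0.3 [-0.25347516  0.49311761  0.41281905  1.72113229 -0.23140944  0.97563304
  0.30193007]
place 3.2 0.147 [-0.15394739  0.68583226  0.2674645   1.87219534 -0.29157417  0.62150942
  0.35020466]
up 0.55 [-1.22728988e+00  5.37116366e-01 -7.53480505e-04  8.85400402e-01
  3.14621586e-04  1.72105867e+00 -3.39186962e-02]
up 0.5 [-1.22558696  0.52853724 -0.00413407  1.0352432   0.00200789  1.57979849
 -0.03517074]
up 0.45 [-1.22397977  0.53448854 -0.00693893  1.15943507  0.00348174  1.44966285
 -0.03640645]
```

```bash
python3 - <<'E'
from h import *
print(ray('top',[(157,200),(243,30)],0), ray('top',[(50,145),(75,0)],.4))
print(ray('side',[(228,345)],0),ray('side',[(190,20)],.4))
E
```

```text
[[0.4695559  0.16290585]
 [0.84783743 0.04813381]] [[0.45154597 0.1479081 ]
 [0.62787501 0.15813373]]
[[0.46167431 0.16546114]] [[0.43699034 0.18049535]]
```

```bash
python3 - <<'E'
from h import *
from station import arm,snapshot
arm.line_to([.239,.604,.55],velocity=.3)
q=list(arm.read_joint_positions()); q[0]=.49; arm.move_j(q)
print(arm.read_tool_pos(),arm.read_time())
j=arm.ik([.431,-.228,.22],down(91.5));print(j)
arm.move_j(j)
print(arm.read_tool_pos(),arm.read_eef_rot(),arm.read_time(),arm.ik([.431,-.228,.112],down(91.5)))
w=snapshot('wrist');cv2.imwrite('pics/w1.png',w);cv2.imwrite('pics/t1.png',snapshot('side'))
E
```

```text
[ 0.5630239  -0.32361235  0.54836279] 4.5417
[ 0.72487184  0.50842449 -0.40930091  1.97653797  0.29998155  0.714977
  1.73018277]
[ 0.43201892 -0.22856834  0.22058553] [-0.0092563   0.70631588  0.00850142  0.70778523] 6.0917 [ 0.63755174  0.68427568 -0.29299147  2.06354894  0.43158544  0.45163057
  1.61206241]
```

View pics/w1.png

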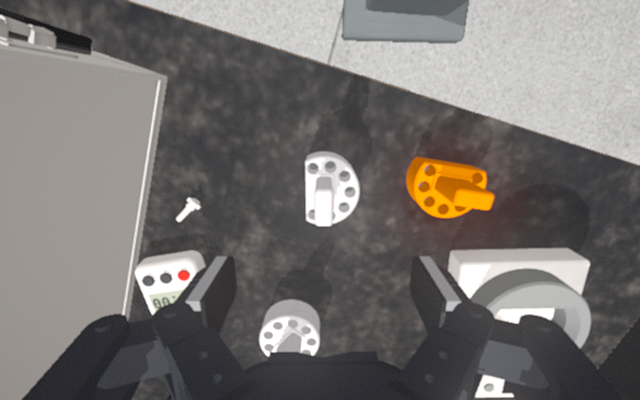

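View pics/t1.png

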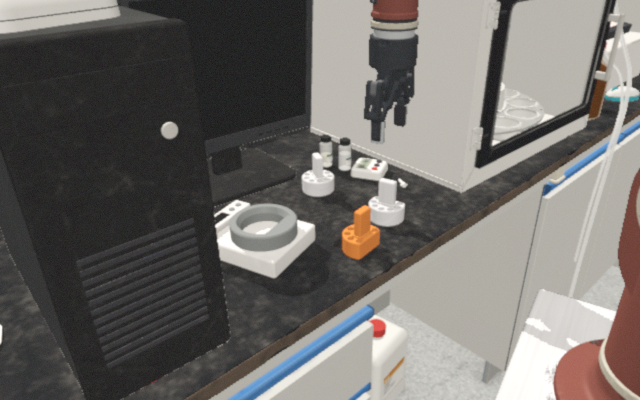

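The wrist view shows the keyed carrier at (330,190), with its handle top ending near (324,222). I'll compare that with the predicted projection.

```bash
python3 - <<'E'
from h import *
from station import arm
c=camera_info('wrist');T=np.eye(4);T[:3,:3]=Ro.from_quat(arm.read_eef_rot()).as_matrix();T[:3,3]=arm.read_tool_pos()
M=np.linalg.inv(T@c['T_tool_cam'])
def pw(X):
    p=np.atleast_2d(X)@M[:3,:3].T+M[:3,3];return np.c_[p[:,0]/p[:,2]*c['fx']+c['cx'],p[:,1]/p[:,2]*c['fy']+c['cy']]
def mod(cx,cy,yw):
    R=Ro.from_euler('z',yw,degrees=True).as_matrix()
    t=np.linspace(0,2*np.pi,73);d=np.c_[np.maximum(.032*np.cos(t),-.016),.032*np.sin(t)];d=d[np.hypot(*d.T)<.0321]
    rim=np.c_[d,0*t[:len(d)]+.03]
    h=np.array([[x,y,z] for z in(.075,) for x,y in((-.007,-.015),(.007,-.015),(.007,.015),(-.007,.015))])
    return [P@R.T+[cx,cy,0] for P in(rim,h)]
for nm,f,src,(x0,y0,x1,y1),s in(('w',pw,'w1',(280,135,390,245),5),('s',lambda X:proj('side',X),'t1',(350,160,430,240),7)):
    im=cv2.imread(f'pics/{src}.png')[y0:y1,x0:x1];im=cv2.resize(im,None,fx=s,fy=s,interpolation=cv2.INTER_CUBIC)
    for P in mod(.431,-.228,91.5):
        q=((f(P)-[x0,y0]+.5)*s-.5).astype(np.int32);cv2.polylines(im,[q],True,(0,0,255),1)
    cv2.imwrite(f'pics/ov_{nm}.png',im)
a=cv2.imread('pics/ov_w.png');b=cv2.imread('pics/ov_s.png');b=cv2.resize(b,(250,250));a=cv2.resize(a,(550,550))
o=np.zeros((550,800,3),np.uint8);o[:,:550]=a;o[:250,550:]=b;cv2.imwrite('pics/ov.png',o)
E
```

```text
(no output)
```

View pics/ov.png

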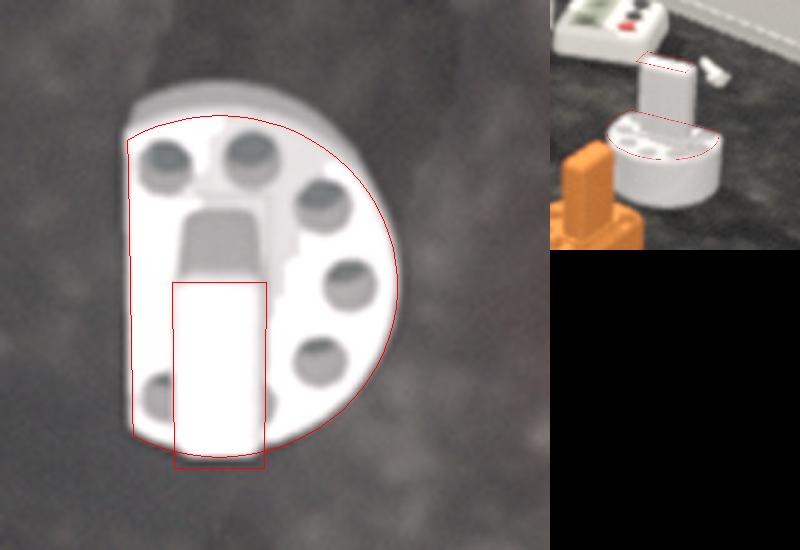

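The overlay fits within about 1–2 mm in both views, so I'll grasp and lift.

```bash
python3 - <<'E'
from h import *
from station import arm,snapshot
arm.line_to([.431,-.228,.112],velocity=.12,ori=down(91.5))
print(arm.read_tool_pos(),arm.read_ft_force())
arm.move_gripper(0.0,80); print('open',arm.read_opening(),arm.read_ft_force())
arm.line_to([.431,-.228,.25],velocity=.12)
print('open',arm.read_opening(),arm.read_ft_force(),arm.read_tool_pos(),arm.read_time())
for z in(.27,.147):print(arm.ik([.553,-.031,z],down(3.2)))
cv2.imwrite('pics/s2.png',snapshot('side'));cv2.imwrite('pics/w2.png',snapshot('wrist'))
E
```

```text
[ 0.43141627 -0.22812533  0.11249869] [-0.05748694 -0.08173608  0.41149322]
open 0.15345716921686403 [-7.32707118e-01 -2.71269580e-03  3.84104824e+00]
open 0.15167755342408504 [-0.01360093 -0.60062125 -3.07018941] [ 0.43050071 -0.22782971  0.24925276] 9.2
[ 0.02553195  0.50162604 -0.01359089  1.75120168  0.00841793  0.88882122
  0.06415967]
[ 1.12617453e-03  6.70823418e-01  2.39616442e-02  1.86713981e+00
 -2.62300897e-02  6.03930036e-01  9.73393466e-02]
```

View pics/s2.png

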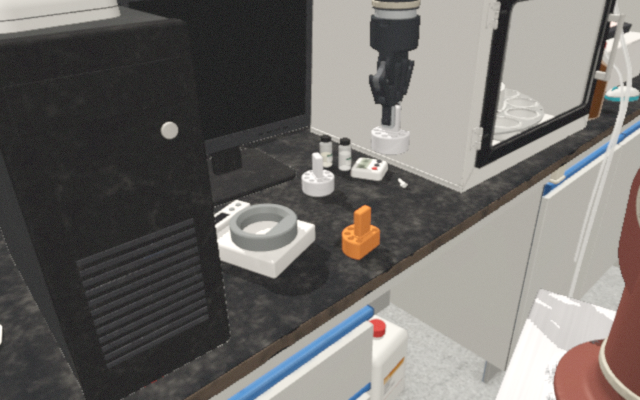

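View pics/w2.png

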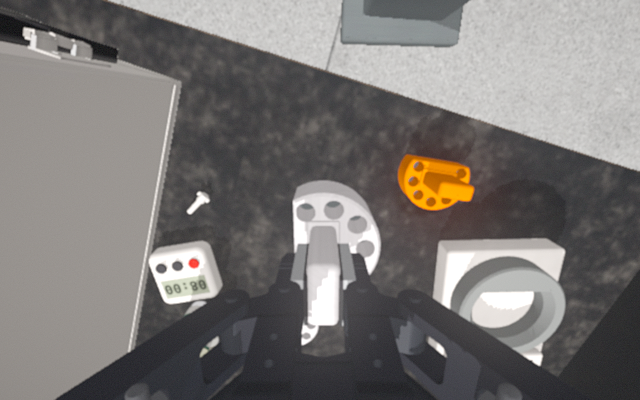

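The carrier is held (side view, around (390,140)), lifted and level. Next I move it above the nest and check.

```bash
python3 - <<'E'
from h import *
from station import arm,snapshot
arm.movep([.553,-.031,.26],down(3.2))
arm.line_to([.553,-.031,.205],velocity=.1)
print('open',arm.read_opening(),arm.read_ft_force(),arm.read_tool_pos(),arm.read_joint_positions(),arm.read_time())
cv2.imwrite('pics/s3.png',snapshot('side'));cv2.imwrite('pics/w3.png',snapshot('wrist'));cv2.imwrite('pics/t3.png',snapshot('top'))
s=cv2.imread('pics/s3.png')[130:280,190:330];t=cv2.imread('pics/t3.png')[80:230,200:340]
o=np.hstack([cv2.resize(i,(400,429),interpolation=cv2.INTER_CUBIC) for i in(s,t)]);cv2.imwrite('pics/o3.png',o)
E
```

```text
open 0.15399326987452963 [ 0.28462931 -0.47751404 -0.92404573] [ 0.55339496 -0.03121744  0.20536159] [ 0.02312515  0.58454232 -0.00952733  1.82038903  0.00784405  0.73572335
  0.06486417] 11.4917
```

View pics/o3.png

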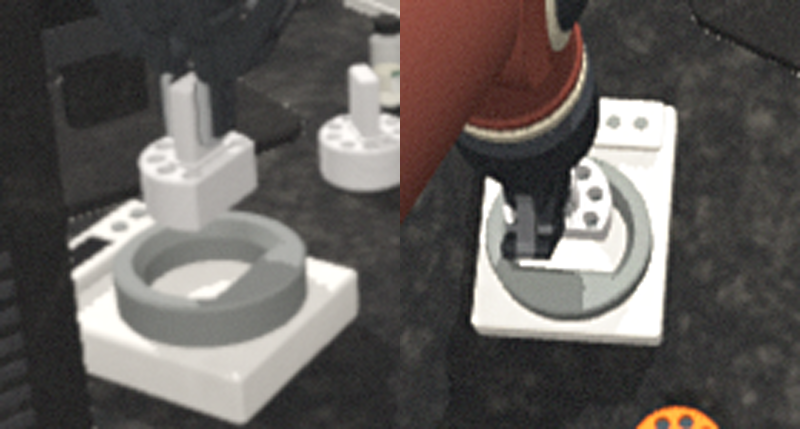

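View pics/w3.png

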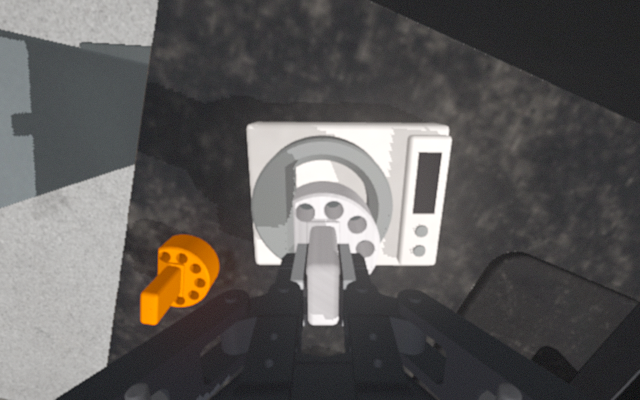

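The flats match (both face −x). I'll overlay the models of the carrier and nest to check the alignment.

```bash
cat > ov.py <<'E'
from h import *
def wproj(pos,rot):
    c=camera_info('wrist');T=np.eye(4);T[:3,:3]=Ro.from_quat(rot).as_matrix();T[:3,3]=pos
    M=np.linalg.inv(T@c['T_tool_cam'])
    def pw(X):
        p=np.atleast_2d(X)@M[:3,:3].T+M[:3,3];return np.c_[p[:,0]/p[:,2]*c['fx']+c['cx'],p[:,1]/p[:,2]*c['fy']+c['cy']]
    return pw
def D(r,f,z,x,y,yw):
    a=np.arccos(-f/r) if f<r else np.pi
    t=np.linspace(-a,a,80);R=Ro.from_euler('z',yw,degrees=True).as_matrix()
    return np.c_[r*np.cos(t),r*np.sin(t),0*t+z]@R.T+[x,y,0]
def over(src,f,items,box,s,out):
    x0,y0,x1,y1=box;im=cv2.resize(cv2.imread(src)[y0:y1,x0:x1],None,fx=s,fy=s,interpolation=cv2.INTER_CUBIC)
    for P,col in items:cv2.polylines(im,[((f(P)-[x0,y0]+.5)*s-.5).astype(np.int32)],True,col,1)
    cv2.imwrite(out,im)
E
python3 - <<'E'
from ov import *
from station import arm
pos,rot=arm.read_tool_pos(),arm.read_eef_rot()
N=(.553,-.031,3.2);z=pos[2]-.112
it=[(D(.054,1,.06,*N),(0,0,255)),(D(.037,.021,.035,*N),(255,0,0)),(D(.032,.016,z+.03,pos[0],pos[1],3.2),(0,200,0)),(D(.032,.016,z,pos[0],pos[1],3.2),(0,255,255))]
over('pics/w3.png',wproj(pos,rot),it,(230,110,460,290),3.4,'pics/ow.png')
over('pics/s3.png',lambda X:proj('side',X),it,(200,150,330,270),5,'pics/os.png')
over('pics/top0.png',lambda X:proj('top',X),it[:2],(215,105,310,205),6,'pics/ot.png')
E
```

```text
(no output)
```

View pics/ow.png

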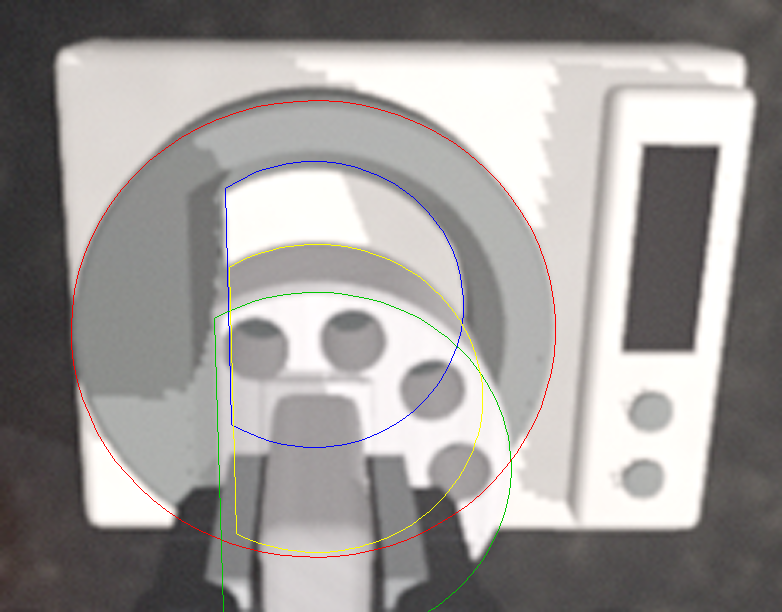

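View pics/os.png

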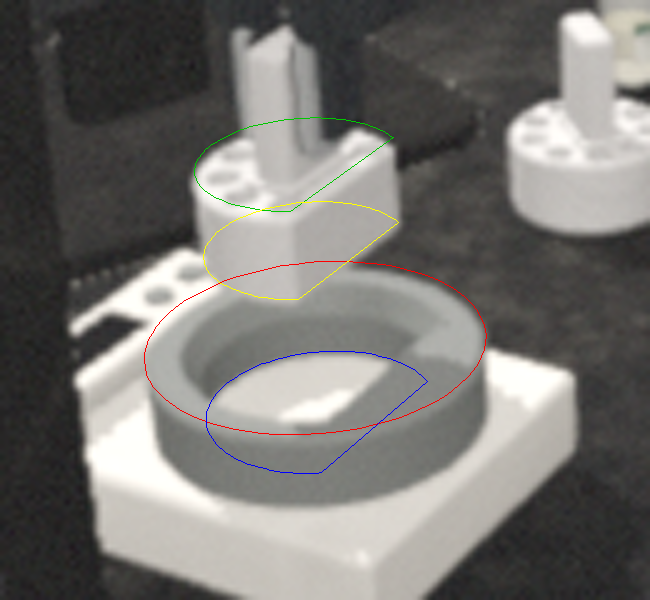

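View pics/ot.png

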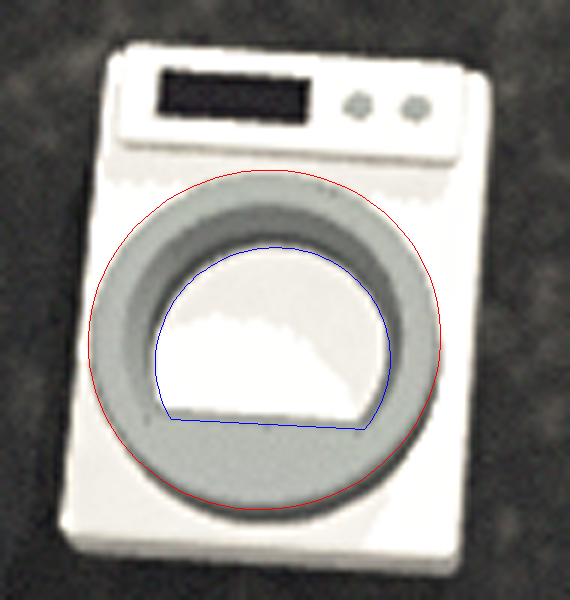

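Everything agrees within about 2 mm against 5 mm of clearance, so I lower in steps and watch the force.

```bash
python3 - <<'E'
from h import *
from station import arm,snapshot
f0=np.array(arm.read_ft_force())
for z in (.18,.17,.162,.156,.152,.150,.1485):
    arm.line_to([.553,-.031,z],velocity=.05)
    f=np.array(arm.read_ft_force())-f0
    print(z,arm.read_tool_pos().round(4),f.round(1),round(arm.read_opening(),3))
    if np.linalg.norm(f)>12: print('stop');break
print(arm.read_time())
cv2.imwrite('pics/s4.png',snapshot('side'));cv2.imwrite('pics/w4.png',snapshot('wrist'))
s=cv2.imread('pics/s4.png')[130:280,190:340];t=cv2.imread('pics/w4.png')[80:330,200:450]
cv2.imwrite('pics/o4.png',np.hstack([cv2.resize(i,(400,400),interpolation=cv2.INTER_CUBIC) for i in(s,t)]))
E
```

```text
0.18 [ 0.5531 -0.031   0.1798] [-0.1 -0.1  1.5] 0.156
0.17 [ 0.5527 -0.031   0.1696] [0.2 0.3 1.1] 0.149
0.162 [ 0.5527 -0.031   0.1616] [-0.3  0.7  0.8] 0.151
0.156 [ 0.5527 -0.031   0.1556] [-0.4  0.3  0.7] 0.151
0.152 [ 0.5528 -0.031   0.1517] [-0.2 -0.1  1. ] 0.155
0.15 [ 0.5529 -0.031   0.1499] [0.7 0.4 0.4] 0.149
0.1485 [ 0.5529 -0.031   0.1484] [ 0.5 -0.4  1. ] 0.155
13.9667
```

View pics/o4.png

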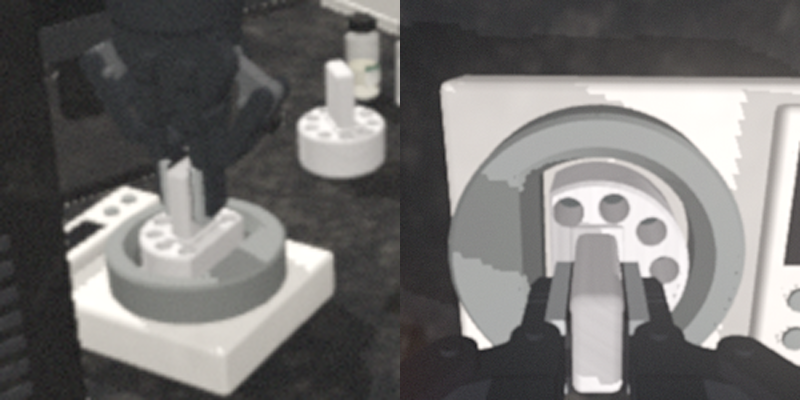

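It went in freely and is centred. I creep down to contact, release gently and retreat.

```bash
python3 - <<'E'
from h import *
from station import arm,snapshot
f0=np.array(arm.read_ft_force())
for z in (.1477,.147,.1463,.1456):
    arm.line_to([.553,-.031,z],velocity=.03)
    f=np.array(arm.read_ft_force())-f0
    print(z,arm.read_tool_pos().round(4),f.round(1))
    if f[2]>6: print('contact');break
arm.move_gripper(.45);arm.pause(.2);print(arm.read_opening(),arm.read_ft_force())
arm.line_to([.553,-.031,.30],velocity=.12)
print(arm.read_tool_pos(),arm.read_time())
cv2.imwrite('pics/s5.png',snapshot('side'));cv2.imwrite('pics/w5.png',snapshot('wrist'))
from ov import *
N=(.553,-.031,3.2)
pos,rot=arm.read_tool_pos(),arm.read_eef_rot()
it=[(D(.054,1,.06,*N),(0,0,255)),(D(.032,.016,.065,*N),(0,200,0))]
over('pics/w5.png',wproj(pos,rot),it,(220,100,440,280),3.5,'pics/ow5.png')
over('pics/s5.png',lambda X:proj('side',X),it,(200,160,330,280),5,'pics/os5.png')
E
```

```text
0.1477 [ 0.553  -0.031   0.1477] [ 0.3 -0.4  0.2]
0.147 [ 0.5531 -0.031   0.1473] [-0.6  0.1  3.6]
0.1463 [ 0.5531 -0.031   0.1472] [-1.7 -0.2  8. ]
contact
0.4498999530571229 [0.27154558 0.94208023 0.11531769]
[ 0.5525848  -0.03099828  0.29919442] 16.8167
```

View pics/ow5.png

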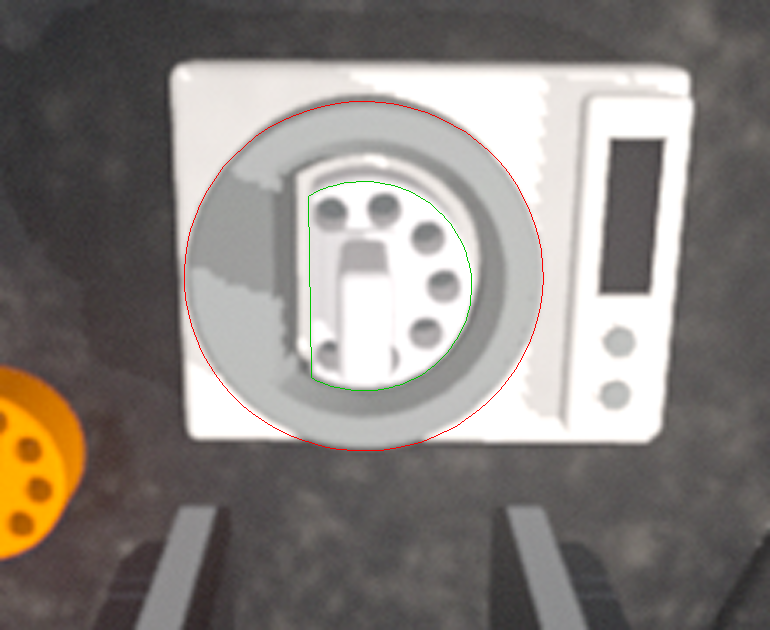

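View pics/os5.png

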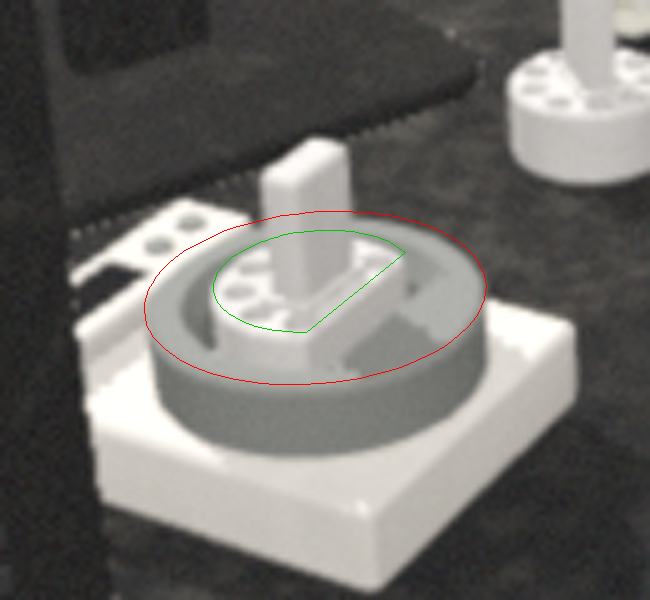

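View pics/s5.png

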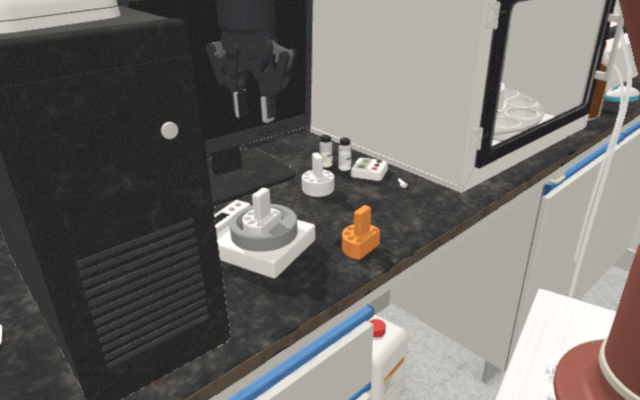

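The carrier is seated. Contact came at TCP z = 0.1473 against 0.1475 expected. The rim and flat match the seated model in the wrist and side views, it is level, and the round carrier is still at (318,182). Handing in.

```bash
python3 -c "
from station import arm,ticket
print(arm.read_ft_force(),arm.read_time());ticket.finish_job()"
```

```text
[ 0.22871631  0.4471334  -0.15317151] 16.9167
the job is handed in; nothing more can be done
```

The keyed carrier is in the nest, released, and the job was handed in at 16.9 s; no verdict is reported. I picked the aluminium 7-bore D-shaped carrier up by its handle, turned it about −88° so its flat matched the nest's, and lowered it while holding it. I let go only after it touched the floor, then backed the gripper off upwards.

**Last checks:**
- **Seating:** floor contact came at a tool height of 0.1473 m, against 0.1475 m expected for fully home. The vertical force there was about 8 N.
- **Position and level:** the final wrist and side pictures fit the seated model within about 2 mm, with the flats parallel and the carrier level by eye.
- **Robot clear:** the gripper was about 15 cm above the release height, and the wrist force was close to zero.
- **Other carriers:** the round and orange carriers looked unmoved in the side view.

No check failed. The only disagreement was offsets of 1–2 mm between the cameras, within their calibration.

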